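# Draw a cello bridge from its rack and tip it over the light panel

### The arm

A 6-joint arm with a two-finger parallel gripper is mounted at the origin on the work surface. World frame = base frame: x ahead of the robot, y to its left, z up, the work surface at z = 0. Lengths are in m, angles in rad, forces in N, time in s.
With the tool pointing down it reaches from about 0.325 to 0.775 m from the base axis. Payload 5.5 kg.
Tool frame: the origin (TCP) lies at the very end of the fingers, on their centre line; the grasp point (between the pads) lies 19 mm behind it; x points along the fingers, y is the direction in which the jaws open and shut, and the axes are right-handed (so a half turn about x gives the same grasp; the last joint's range is limited). The gripper opens to 88 mm and grips with 3 to 60 N. Pads are 20 mm wide; open, the fingers measure 115 mm over their backs; the gripper's body (75 mm by 178 mm) begins 61 mm behind the grasp point.
Start: joints at [-1.244, 0.091, 1.231, -0, 1.82, -0.057], TCP at [0.225, -0.556, 0.223] pointing down, gripper open.
Joint ranges: [-2.87, 2.87], [-0.86, 2.18], [0.17, 2.46], [-1.51, 4.65], [0.06, 2.69], [-2.65, 2.65]. Speed limits (rad/s): [2.57, 2.57, 3.01, 3.14, 3.14, 3.14].

### API

Orientations are given as a 3x3 rotation matrix whose columns are the frame's x, y, z axes.
In Python, from bench import arm, viewer gives the robot as it stands.
- The arm moves only by the tool apply_moves, never from a script. Its argument "plan" is one flat list of numbers, 7 for each row, row after row: the turn, a rotation vector about the tool's x, y, z in units of 5 degrees (1.0 is 5 degrees), then the shift along the tool's x, y, z in cm, then the gripper command: -1 is shut, 1 is fully open, values between are in proportion. A call has 1 to 12 rows; each row is the pose to reach, as a shift and turn from the pose commanded when the call began, along the tool's axes at that moment; what a row does not reach only later rows make up. A row lasts 1/8 s, in which the tool goes at most 62.5 mm and 10.7 degrees, less where a joint would pass 70% of its speed; a pose out of reach is approached as far as the arm can. A call with a gripper value outside its range is refused whole. The fingers move at their own pace and stop on an object; "squeeze" is the grip in N (left out, the last holds). Time passes only in rows, so rows that repeat a pose let the fingers close. It gives the time, the measured TCP pose, the force and the opening at its end, in the units of the state.
- arm.get_state(): the state, without advancing time (a new reading comes with each control period).
- viewer.capture(name): name is "scene" or "top" or "wrist"; returns the picture (400x640x3 uint8, blue, green, red); there is no depth.
- viewer.get_calibration(name): a dict with "fx", "fy", "cx", "cy" (pixels), "rvec" (rotation vector, rad) and "tvec" (3), from world to camera coordinates, as OpenCV has them. Camera axes: x right, y down, z forward; pixel columns grow to the right and rows downward; lengths in m; the calibration is good to about 2 mm. A picture is of the moment at which its call begins: read the wrist's pose just before it. get_calibration takes no time and is no camera call; for the wrist camera it gives the pose at the moment of the call.
- arm.job_done(): hands the job in, once; it reports no verdict.
The state is a dict: "time": time; "q": joint angles; "joint_velocities": joint speeds; "joint_torque": joint torques, N m; "eef_pos": TCP position; "eef_rot": TCP orientation; "ft_force": force on the tool from outside, world axes, zero at the start; "torque": the same for the moment, N m; "finger_gap": opening from 0.0 (shut) to 1.0 (fully open).
Only numpy, scipy, OpenCV 4.12 (cv2) and the standard library are available. Lean on these libraries where they do the work, as an engineer would, in place of code of your own. Each camera call takes 0.05 s, during which the arm holds its last target. There are 200 camera calls.

### The job

Take the cello bridge, the largest of the three maple bridges standing in the slotted rack, by its top edge and draw it straight up clear of its slot, then bring it over the middle of the light panel and tip it halfway over (about 45 degrees), so that one of its broad faces slants down to the light. Finish while still holding it there in the gripper, still and raised about a hand's breadth or more clear of the panel. Leave the other two bridges in the rack and everything else on the bench where it is.

Things in the scene. Friction and masses are not known exactly. Their poses are not given: they have to be found in the camera images.
- cello_bridge: Maple cello bridge: arched flat plate on two feet, 90 wide, 85 tall, 10 thick (mm), upright in a rack slot. Origin: centre of its underside; x = normal of its broad faces, y = along width and slot, z = up. The largest, the one to take; about 45 g. Top edge slightly arched, highest at mid-width. Loose in its slot, crown 97 mm above the bench; lifts out freely.
- cello_mid (a point): Point at the middle of the cello bridge: 42.5 mm above its underside, mid-width, mid-thickness. Axes as the bridge.
- cello_foot_a (a point): Point on the underside of one foot of the cello bridge, 35 mm to +y of the bridge's origin.
- cello_foot_b (a point): Point on the underside of the other foot, 35 mm to -y of the bridge's origin.
- half_bridge: Maple half-size cello bridge: arched flat plate on two feet, 70 wide, 62 tall, 10 thick (mm), upright in a rack slot. Origin: centre of its underside; x = normal of its broad faces, y = along width and slot, z = up. Stays in the rack.
- viola_bridge: Maple viola bridge: arched flat plate on two feet, 52 wide, 46 tall, 10 thick (mm), upright in a rack slot. Origin: centre of its underside; x = normal of its broad faces, y = along width and slot, z = up. The smallest. Stays in the rack.
- rack: Dark wooden block fixed to the bench, 200 (x) by 120 (y), 42 tall (mm); three straight slots along its y, 13 wide, 30 deep (floor 12 above the bench), at x = -62, 0, +62 mm, open above and at both ends. One bridge stands in each, order varies, parallel to the slots; clear gap between bridges 52 mm. Origin: centre of its underside; z up.
- light_panel: Flat LED light panel fixed on the bench, aluminium frame with white top, 200 (x) by 150 (y), 15 thick (mm). Origin: centre of its underside; z up.
- glue_bottle: Small yellow glue bottle, 36 across, 85 tall (mm), standing between the rack and the light panel. Origin: centre of its underside. Bystander.
- varnish_jar: Amber jar, 60 across, 75 tall (mm). Origin: centre of its underside. Bystander.
- cork_block: Cork sanding block 60 x 110 x 30 mm. Origin: centre of its underside. Bystander.
- hammer: Hammer lying to the left on the bench. Bystander.
- gouge: Wood-handled tool lying at the far side of the bench. Bystander.
- clamp: Small green C-clamp lying flat, about 125 mm long. Origin: about its middle, underside. Bystander.
- set_square: Clear plastic set square lying flat at the right, about 140 mm, 5 mm thick. Bystander.
Things that resemble listed ones, but are neither listed nor needed, are in the scene too. Leave any blue or purple look-alike of the cello_bridge alone. Of the things shaped like the rack, the wooden one is meant.

How it is judged:
On the way, in this order (a step that is already met when the one before it is completed fails the run):
1. the cello bridge is drawn up clear of its slot, above the rack and upright (z of each of cello_foot_a, cello_foot_b in the frame of rack above 0.044 m and angle between cello_bridge's own z axis and vertical below 0.3 rad and horizontal distance between cello_bridge and rack below 0.13 m and contact force between the fingers and cello_bridge above 1 N), for 0.1 s.
2. held by the fingers alone, it is tipped about halfway over ((angle between cello_bridge's own x axis and vertical between 0.541052 and 1.02974 rad or angle between cello_bridge's own x axis and vertical between 2.11185 and 2.60054 rad) and contact force between the fingers and cello_bridge above 1 N and contact force between cello_bridge and rack below 0.1 N and contact force between cello_bridge and light_panel below 0.1 N and height (world z) of each of cello_foot_a, cello_foot_b above 0.065 m), for 0.2 s.
At the end, for the whole second after the job is handed in: Cello bridge held by the fingers alone, off rack and panel, at rest; both feet over 65 mm above the bench; broad faces' normal 31 to 59 degrees from vertical (either face); its middle within 50 mm horizontally of the panel's centre; other bridges moved under 20 mm, other things under 30 mm (all of step 2 and horizontal distance between cello_mid and light_panel below 0.05 m and linear speed of cello_bridge below 0.03 m/s and angular speed of cello_bridge below 0.2 rad/s and distance of each of half_bridge, viola_bridge from where it was at the start of the episode below 0.02 m and distance of each of glue_bottle, varnish_jar, cork_block, hammer, gouge, clamp, set_square from where it was at the start of the episode below 0.03 m); the arm keeps its last pose, push and grip.
It fails at once if another bridge is moved 20 mm or something else on the bench is moved 30 mm (distance of any of half_bridge, viola_bridge from where it was at the start of the episode above 0.02 m or distance of any of glue_bottle, varnish_jar, cork_block, hammer, gouge, clamp, set_square from where it was at the start of the episode above 0.03 m).
It also fails if it takes over 35 s, if anything falls off the work surface, if the arm or the gripper's body presses on something with over 40 N, if the wrist force passes 120 N, or if a joint passes its speed limit or range.

## Working session

There is one attempt and no reset: what is moved stays moved. The work goes in short steps, Python scripts to look and compute and a tool call to move; the robot and the scene stay as the last step left them, time stands still between calls to the robot, and variables do not carry over. Pictures are saved under pics/ and viewed, about 8 in all and at most 12, crops included, and the job is handed in when it is done.

Besides the shell and the picture viewer there is one more tool, called by a JSON object that holds its "op" and its "data". apply_moves: Moves the arm, as the interface text tells. Its arguments: {"type":"object","properties":{"plan":{"type":"array"},"squeeze":{"type":"number"}},"required":["plan"]}

```bash
mkdir -p pics; cat > h.py <<'E'
import numpy as np,cv2
from bench import arm,viewer
def ray(c,u,v):
    R,_=cv2.Rodrigues(np.array(c["rvec"],float));t=np.array(c["tvec"],float).ravel()
    d=R.T@np.array([(u-c["cx"])/c["fx"],(v-c["cy"])/c["fy"],1.]);return -R.T@t,d
def at(c,u,v,z):
    o,d=ray(c,u,v);return o+d*(z-o[2])/d[2]
def proj(c,P):
    R,_=cv2.Rodrigues(np.array(c["rvec"],float));p=(R@np.array(P,float).T).T+np.array(c["tvec"]).ravel()
    return np.c_[c["fx"]*p[:,0]/p[:,2]+c["cx"],c["fy"]*p[:,1]/p[:,2]+c["cy"]]
E
python3 - <<'E'
from h import *
for n in("scene","top","wrist"):
    im=viewer.capture(n);cv2.imwrite(f"pics/{n}0.png",im)
    c=viewer.get_calibration(n);print(n,c["fx"],ray(c,320,200))
print(arm.get_state())
E
```

```text
scene 382.28642634508236 (array([0.91992705, 0.35470315, 0.89053526]), array([-0.41475092, -0.36938416, -0.83164413]))
top 363.6631916613704 (array([ 0.35928908, -0.00742615,  1.18285356]), array([ 0.14847061,  0.00698698, -0.98911575]))
wrist 295.5773537203248 (array([ 0.29063016, -0.52860412,  0.38329336]), array([-0.22598419, -0.10710334, -0.96844242]))
{'time': 0.15, 'q': array([-1.24369033e+00,  9.16936552e-02,  1.23160070e+00, -1.33682522e-05,
        1.81983978e+00, -5.66747053e-02]), 'joint_velocities': array([ 0.00185934, -0.00112692, -0.00510026,  0.00168061,  0.00142646,
        0.00080113]), 'joint_torque': array([ 8.53973233e-04, -4.47045171e+01, -4.06906915e+01,  6.97944942e-02,
        2.74837576e-02, -9.72022872e-05]), 'eef_pos': array([ 0.22458918, -0.55612512,  0.22176685]), 'eef_rot': array([[-5.07552684e-04,  3.74425376e-01, -9.27256912e-01],
       [ 1.45558327e-03, -9.27255772e-01, -3.74425712e-01],
       [-9.99998812e-01, -1.53974042e-03, -7.43761563e-05]]), 'ft_force': array([0.22792858, 0.5914303 , 0.02213994]), 'torque': array([-0.02682268,  0.01578572,  0.02326196]), 'finger_gap': 1.0001930154638827}
```

View pics/top0.png

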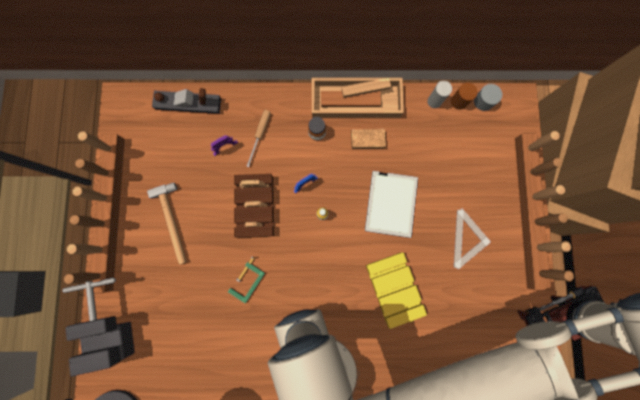

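View pics/scene0.png

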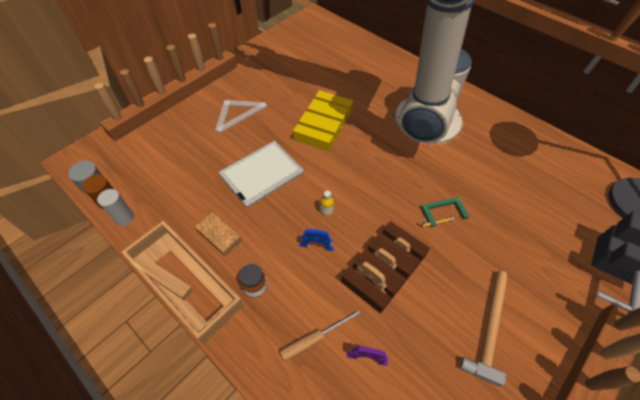

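The rack is at top-view pixel (253,205), its slots running left to right in the picture. The panel is at (392,204) and the glue bottle at (323,213). In the scene view the largest bridge stands in the far slot at (373,275). I'll zoom in on the rack.

```bash
python3 - <<'E'
from h import *
t=cv2.imread("pics/top0.png");s=cv2.imread("pics/scene0.png")
a=cv2.resize(t[160:250,220:290],None,fx=5,fy=5,interpolation=cv2.INTER_CUBIC)
b=cv2.resize(s[215:315,335:435],None,fx=4.5,fy=4.5,interpolation=cv2.INTER_CUBIC)
cv2.imwrite("pics/z.png",np.hstack([a,b]))if a.shape[0]==b.shape[0] else print(a.shape,b.shape)
c=viewer.get_calibration("top")
hsv=cv2.cvtColor(t,cv2.COLOR_BGR2HSV)
def rect(m,x0,y0,x1,y1,z,n):
    k=np.zeros_like(m);k[y0:y1,x0:x1]=m[y0:y1,x0:x1]
    cs=max(cv2.findContours(k,0,2)[0],key=cv2.contourArea)
    P=np.array([at(c,*p[0],z)[:2] for p in cs],np.float32);r=cv2.minAreaRect(P*1000)
    print(n,cv2.contourArea(cs),r,cv2.boundingRect(cs))
rect(((hsv[...,1]<70)&(hsv[...,2]>120)).astype(np.uint8),350,160,430,245,.015,"panel")
k=((hsv[...,2]<100)).astype(np.uint8)
k=cv2.morphologyEx(k,cv2.MORPH_CLOSE,np.ones((13,13)))
rect(k,225,165,282,245,.042,"rack")
E
```

```text
panel 2682.0 ((522.575439453125, -230.4896240234375), (150.50929260253906, 200.1652374267578), 81.41763305664062) (365, 171, 53, 67)
rack 2508.0 ((513.9554443359375, 202.482421875), (197.2086181640625, 132.67784118652344), 1.7154381275177002) (235, 175, 43, 63)
```

View pics/z.png

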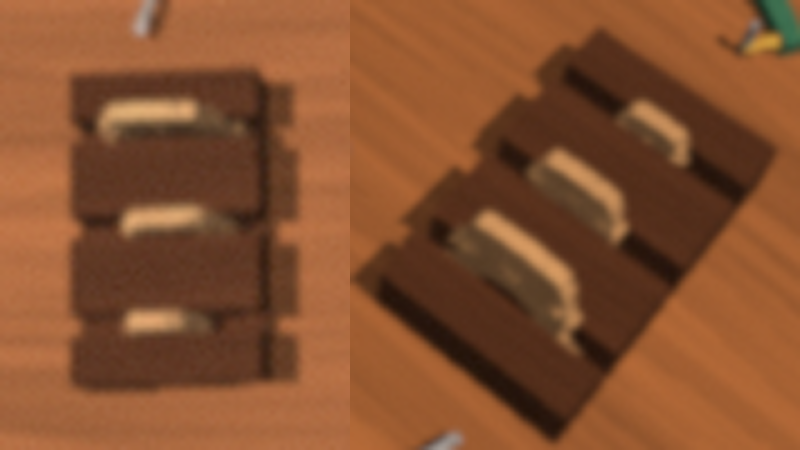

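The cello bridge is the largest one, in the far slot. Its crown is near top pixel (250,182) and scene pixel (374,270). Next I'll work out the crown's position and the first approach.

```bash
cat >> h.py <<'E'
from scipy.spatial.transform import Rotation as Ro
def tri(a,b):
    (o1,d1),(o2,d2)=a,b
    s=np.linalg.lstsq(np.c_[d1,-d2],o2-o1,rcond=None)[0]
    p,q=o1+s[0]*d1,o2+s[1]*d2
    return (p+q)/2,np.linalg.norm(p-q)
def rotd(yaw,tilt=0):  # tool down, y at world angle yaw; tilt tips fingers toward +y
    y=np.array([np.cos(yaw),np.sin(yaw),0]);x=np.array([0,0,-1.])
    X=np.cos(tilt)*x+np.sin(tilt)*y;Y=np.cos(tilt)*y-np.sin(tilt)*x
    return np.c_[X,Y,np.cross(X,Y)]
def rel(p,R):
    s=arm.get_state();R0=s["eef_rot"]
    r=Ro.from_matrix(R0.T@R).as_rotvec()*180/np.pi/5;d=R0.T@(np.array(p)-s["eef_pos"])*100
    print("row",np.round(r,2),np.round(d,2),"t",s["time"])
E
python3 - <<'E'
from h import *
c=viewer.get_calibration("top");s=viewer.get_calibration("scene")
print("tri",tri(ray(c,250,181.5),ray(s,374,270.5)), at(c,250,181.5,.097))
q=[at(c,*p,.042)[:2] for p in[(234.6,174.4),(271.6,174),(273,236.6),(234.6,237.4)]]
print(np.round(q,4),np.mean(q,0)); print([np.round(q[i-1]-q[i],3) for i in range(4)])
p=at(c,250,181.5,.097)
rel([p[0]-.01,p[1],.26],rotd(0.0))
E
```

```text
tri (array([0.57989427, 0.21524216, 0.09202398]), np.float64(0.004269236415853942)) [0.57994088 0.2123743  0.097     ]
[[0.6144 0.2731]
 [0.6153 0.1552]
 [0.4157 0.1477]
 [0.4138 0.2671]] [0.51479813 0.21077113]
[array([-0.201, -0.006]), array([-0.001,  0.118]), array([0.2  , 0.007]), array([ 0.002, -0.119])]
row [-1.36e+01 -1.00e-02  2.00e-02] [ -3.73 -58.33 -60.8 ] t 0.15
```

{"op": "apply_moves", "data": {"plan": [-13.9, 0, 0, -4, -58.3, -60.8, -0.1, -13.9, 0, 0, -4, -58.3, -60.8, -0.1, -13.9, 0, 0, -4, -58.3, -60.8, -0.1, -13.9, 0, 0, -4, -58.3, -60.8, -0.1, -13.9, 0, 0, -4, -58.3, -60.8, -0.1, -13.9, 0, 0, -4, -58.3, -60.8, -0.1, -13.9, 0, 0, -4, -58.3, -60.8, -0.1, -13.9, 0, 0, -4, -58.3, -60.8, -0.1, -13.9, 0, 0, -4, -58.3, -60.8, -0.1, -13.9, 0, 0, -4, -58.3, -60.8, -0.1, -13.9, 0, 0, -4, -58.3, -60.8, -0.1, -13.9, 0, 0, -4, -58.3, -60.8, -0.1], "squeeze": 25}}

```text
time: 1.65
eef_pos: [0.5323, 0.129, 0.2581]
eef_rot: [[0.0, 1.0, 0.026], [-0.0, 0.026, -1.0], [-1.0, 0.0, 0.0]]
ft_force: [0.7, -0.8, 0.7]
finger_gap: 0.447
```

{"op": "apply_moves", "data": {"plan": [0, 0, 0, 2.5, 4.3, -8.3, -0.1, 0, 0, 0, 2.5, 4.3, -8.3, -0.1, 0, 0, 0, 2.5, 4.3, -8.3, -0.1, 0, 0, 0, 2.5, 4.3, -8.3, -0.1]}}

```text
time: 2.15
eef_pos: [0.5726, 0.2104, 0.2333]
eef_rot: [[-0.0, 1.0, 0.026], [-0.001, 0.026, -1.0], [-1.0, -0.0, 0.0]]
ft_force: [-0.7, 0.4, -0.0]
finger_gap: 0.449
```

```bash
python3 - <<'E'
from h import *
s=arm.get_state();print(s["eef_pos"],s["eef_rot"].round(3))
c=viewer.get_calibration("wrist");im=viewer.capture("wrist");cv2.imwrite("pics/w1.png",im)
import pickle;pickle.dump(c,open("w1.pkl","wb"))
print(proj(c,[[.577,.213,.097],[.577,.178,.097],[.577,.248,.097],[.515,.211,.042],s["eef_pos"]]))
E
```

```text
[0.57256681 0.21042617 0.23329715] [[-0.     1.     0.026]
 [-0.001  0.026 -1.   ]
 [-1.    -0.     0.   ]]
[[319.97549316 193.64559042]
 [318.9666611  225.63064081]
 [321.04683538 159.6786538 ]
 [268.22181204 183.5342372 ]
 [315.7440926  250.53020797]]
```

View pics/w1.png

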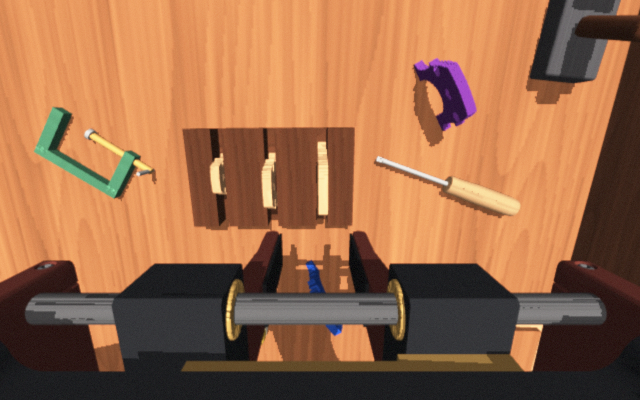

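The bridge is at columns 318-328 and rows 142-215, near the projected (320,194). The gripper is aligned with the slots.

```bash
python3 - <<'E'
from h import *
import pickle
c=pickle.load(open("w1.pkl","rb"));im=cv2.imread("pics/w1.png");h=cv2.cvtColor(im,cv2.COLOR_BGR2HSV)
m=(h[...,2]>185)&(h[...,1]<150)
for v in range(138,222,5):
    u=np.where(m[v,305:345])[0]+305
    if len(u):print(v,u.min(),u.max(),len(u),at(c,u.min()-.5,v,.095)[:2].round(4),at(c,u.max()+.5,v,.095)[:2].round(4))
print(ray(c,320,200)[0])
E
```

```text
143 317 325 9 [0.572  0.2642] [0.581  0.2644]
148 317 325 9 [0.5721 0.2593] [0.5811 0.2595]
153 318 326 9 [0.5733 0.2543] [0.5823 0.2546]
158 318 326 9 [0.5734 0.2494] [0.5825 0.2496]
163 318 327 10 [0.5736 0.2443] [0.5837 0.2446]
168 318 327 10 [0.5737 0.2392] [0.5839 0.2395]
173 318 328 11 [0.5738 0.2341] [0.5851 0.2344]
178 318 328 11 [0.574  0.2289] [0.5853 0.2292]
183 318 328 11 [0.5741 0.2237] [0.5855 0.224 ]
188 318 328 11 [0.5743 0.2185] [0.5857 0.2188]
193 318 328 11 [0.5744 0.2132] [0.5859 0.2135]
198 318 328 11 [0.5746 0.2078] [0.5861 0.2081]
203 318 328 11 [0.5748 0.2024] [0.5863 0.2027]
208 318 328 11 [0.5749 0.1969] [0.5865 0.1972]
213 318 327 10 [0.5751 0.1914] [0.5857 0.1917]
[0.57046367 0.28296552 0.39475528]
```

{"op": "apply_moves", "data": {"plan": [0, 0, 0, 0, 0.7, -0.4, -0.1, 0, 0, 0, 5, 0.7, -0.4, -0.1, 0, 0, 0, 10, 0.7, -0.4, -0.1, 0, 0, 0, 10, 0.7, -0.4, -0.1, 0, 0, 0, 10, 0.7, -0.4, -0.1]}}

```text
time: 2.82
eef_pos: [0.5806, 0.2151, 0.1359]
eef_rot: [[0.003, 1.0, 0.025], [0.001, 0.025, -1.0], [-1.0, 0.003, -0.001]]
ft_force: [0.0, 0.3, 0.2]
finger_gap: 0.455
```

```bash
python3 - <<'E'
from h import *
s=arm.get_state();print(s["eef_pos"],s["eef_rot"].round(3))
c=viewer.get_calibration("wrist");im=viewer.capture("wrist");cv2.imwrite("pics/w2.png",im)
import pickle;pickle.dump(c,open("w2.pkl","wb"))
print(proj(c,[[.580,.214,.097],[.580,.184,.09],[.580,.244,.09],s["eef_pos"],s["eef_pos"]+[.02,0,0],s["eef_pos"]-[.02,0,0]]))
E
```

```text
[0.58059143 0.21506585 0.13592723] [[ 0.003  1.     0.025]
 [ 0.001  0.025 -1.   ]
 [-1.     0.003 -0.001]]
[[314.65192723 229.4563989 ]
 [313.65021527 263.07325228]
 [315.71462261 186.60796222]
 [315.74136434 250.47634902]
 [349.49334924 251.25174562]
 [281.91609726 249.69926889]]
```

View pics/w2.png

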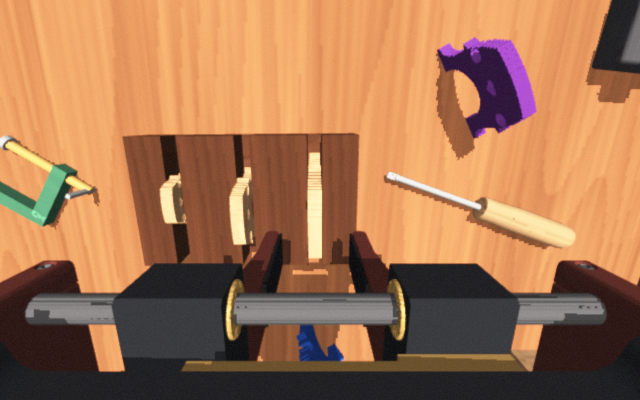

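The bridge is centred between the fingers at about column 315, matching x=0.580. I'll go down and close.

{"op": "apply_moves", "data": {"plan": [0, 0, 0, 4, 0, 0, -0.1, 0, 0, 0, 6.8, 0, 0, -0.1, 0, 0, 0, 6.8, 0, 0, -0.1, 0, 0, 0, 6.8, 0, 0, -1, 0, 0, 0, 6.8, 0, 0, -1, 0, 0, 0, 6.8, 0, 0, -1, 0, 0, 0, 6.8, 0, 0, -1, 0, 0, 0, 6.8, 0, 0, -1], "squeeze": 25}}

```text
time: 3.88
eef_pos: [0.5802, 0.2154, 0.0665]
eef_rot: [[0.002, 1.0, 0.026], [0.001, 0.026, -1.0], [-1.0, 0.002, -0.001]]
ft_force: [-0.2, -1.0, 5.1]
finger_gap: 0.111
```

Opening is 9.8 mm, so the bridge is gripped. Lifting straight up.

{"op": "apply_moves", "data": {"plan": [0, 0, 0, -1.5, 0, 0, -1, 0, 0, 0, -3.5, 0, 0, -1, 0, 0, 0, -6, 0, 0, -1, 0, 0, 0, -9, 0, 0, -1, 0, 0, 0, -12, 0, 0, -1, 0, 0, 0, -15, 0, 0, -1, 0, 0, 0, -18, 0, 0, -1, 0, 0, 0, -18, 0, 0, -1]}}

```text
time: 4.88
eef_pos: [0.5804, 0.2155, 0.2496]
eef_rot: [[0.006, 1.0, 0.026], [0.002, 0.026, -1.0], [-1.0, 0.006, -0.002]]
ft_force: [-0.8, 0.0, -0.0]
finger_gap: 0.118
```

```bash
python3 - <<'E'
from h import *
s=arm.get_state();print(s["eef_pos"],s["finger_gap"])
cv2.imwrite("pics/s3.png",viewer.capture("scene")[100:330,250:500].repeat(2,0).repeat(2,1))
# carry: mid of bridge ~ TCP + 35.5mm along tool x beyond (crown 97: mid at z .0545, TCP .0665 -> 12 mm beyond)
a=np.arctan2(-.2305,.5226);R=rotd(a,np.pi/4);mid=np.array([.5226,-.2305,.20])
p=mid-R[:,0]*.012
rel([p[0],p[1],.25],rotd(a));rel(p,R);print(p)
E
```

```text
[0.58041393 0.21547054 0.2495781 ] 0.11782937209608901
row [ 5.06 -0.02 -0.03] [-0.37 -7.67 44.06] t 4.925
row [ 4.79 -2.    8.82] [ 3.78 -7.68 44.06] t 4.925
[ 0.51483634 -0.22707573  0.20848528]
```

View pics/s3.png

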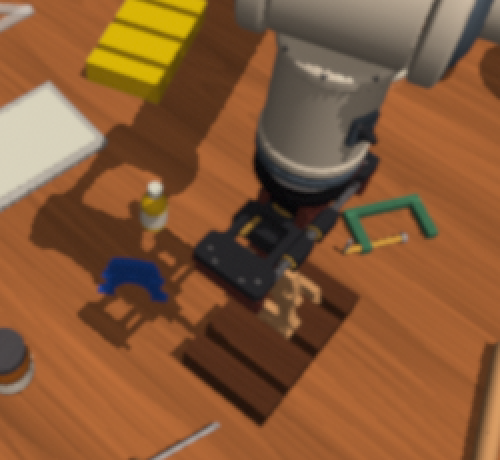

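Bridge is lifted clear of the rack at about crop pixel (285,300). Carrying it to the panel at height, then tipping.

{"op": "apply_moves", "data": {"plan": [0.6, 0, 0, 0, -0.7, 4, -1, 1.2, 0, 0, 0, -1.6, 9, -1, 1.8, 0, 0, 0, -2.5, 14, -1, 2.4, 0, 0, 0, -3.4, 19, -1, 3, 0, 0, 0, -4.3, 24, -1, 3.6, 0, 0, 0, -5.2, 29, -1, 4.2, 0, 0, 0, -6, 34, -1, 4.7, 0, 0, 0, -6.8, 39, -1, 5, 0, 0, 0, -7.4, 42, -1, 5.06, 0, 0, -0.4, -7.7, 44, -1, 5.06, 0, 0, -0.4, -7.7, 44, -1]}}

```text
time: 6.3
eef_pos: [0.5139, -0.2273, 0.2485]
eef_rot: [[-0.001, 0.914, -0.405], [0.001, -0.405, -0.914], [-1.0, -0.001, -0.0]]
ft_force: [-0.2, -0.5, -1.3]
finger_gap: 0.113
```

```bash
python3 - <<'E'
from h import *
s=arm.get_state();print(s["eef_pos"],s["finger_gap"],s["q"])
a=np.arctan2(-.2305,.5226);R=rotd(a,np.pi/4);mid=np.array([.5226,-.2305,.20])
rel(mid-R[:,0]*.012,R)
E
```

```text
[ 0.51385661 -0.2273272   0.24854487] 0.11322274539510266 [-4.77158078e-01 -3.91960615e-03  1.28251095e+00  1.68708276e-04
  1.86419366e+00 -6.03585296e-02]
row [-0.02  0.    9.01] [ 4.01  0.08 -0.06] t 6.3
```

{"op": "apply_moves", "data": {"plan": [0, 0, 1, 0.5, 0, 0, -1, 0, 0, 2.2, 1, 0, 0, -1, 0, 0, 3.5, 1.5, 0, 0, -1, 0, 0, 4.8, 2, 0, 0, -1, 0, 0, 6.1, 2.5, 0, 0, -1, 0, 0, 7.4, 3, 0, 0, -1, 0, 0, 8.4, 3.6, 0, 0, -1, 0, 0, 9, 4, 0.1, 0, -1, 0, 0, 9, 4, 0.1, 0, -1, 0, 0, 9, 4, 0.1, 0, -1, 0, 0, 9, 4, 0.1, 0, -1]}}

```text
time: 7.68
eef_pos: [0.5155, -0.2269, 0.2101]
eef_rot: [[0.647, 0.647, -0.403], [-0.285, -0.285, -0.915], [-0.707, 0.707, -0.0]]
ft_force: [0.5, -0.0, -0.3]
finger_gap: 0.112
```

```bash
python3 - <<'E'
from h import *
s=arm.get_state();print(s["eef_pos"],s["finger_gap"],s["eef_rot"].round(3),"mid",s["eef_pos"]+s["eef_rot"][:,0]*.012,abs(s["joint_velocities"]).max())
print(np.degrees(np.arccos(s["eef_rot"][2,1])))
a=viewer.capture("scene");b=viewer.capture("wrist")
cv2.imwrite("pics/e.png",np.vstack([cv2.resize(a[60:360,130:480],(525,450))[:300],cv2.resize(b,(525,300))]))
E
```

```text
[ 0.51550207 -0.22691211  0.21011165] 0.11248250537390513 [[ 0.647  0.647 -0.403]
 [-0.285 -0.285 -0.915]
 [-0.707  0.707 -0.   ]] mid [ 0.52326971 -0.23033317  0.20162872] 0.0062880500509907775
44.98410851354571
```

View pics/e.png

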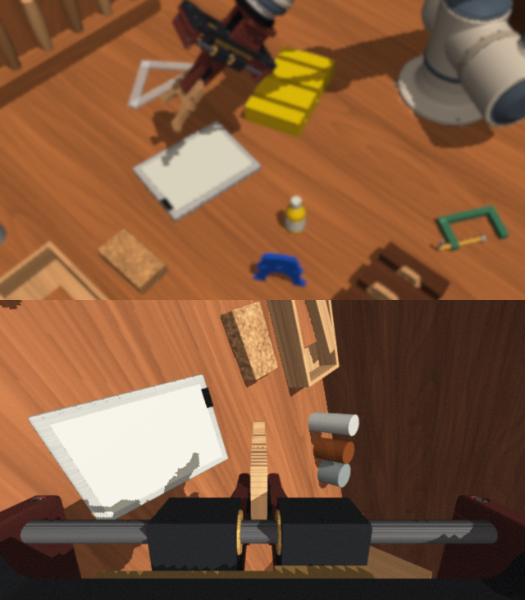

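The bridge is still gripped (crop pixel (185,100) in the scene view). In the wrist view it is straight in the fingers, and the rack's other two bridges are in place. Handing in.

```bash
python3 -c "
from h import *
arm.job_done();s=arm.get_state();print(s['time'],s['finger_gap'],s['eef_pos'])"
```

```text
the job is handed in; nothing more can be done
the job is handed in; nothing more can be done
```

I gripped the cello bridge by its top edge and drew it straight up out of the far slot. I then carried it over the light panel, tipped it about 45°, and handed the job in with it still held there. No verdict was reported.

Last checks before handing in:
- **Tilt:** the tool measured 45.0° over.
- **Position:** the bridge's middle worked out at (0.523, -0.230, 0.202), under 1 mm horizontally from the measured panel centre. This is inferred from the gripper pose, not measured on the bridge itself.
- **Clearance:** by the same reckoning, the lowest edge is about 0.165 m above the bench, roughly 0.15 m above the panel top.
- **Grip:** the opening was 9.9 mm on the 10 mm plate, at 25 N, and the arm was practically still.
- **Rest of the scene:** the last picture shows the other two bridges in the rack and nothing visibly moved among the things in view. The hammer, gouge and varnish jar were not clearly in it.

No check failed. After handing in, the robot gave no further readings, so I have nothing from the final second.

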